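Key the watch charger onto its dock

TASK

The round black watch charger sits unseated on its dock. Push it round by its metal post with a fingertip until its notch is over the dock's orange pin, then press it down fully home and let go. Do not pinch the post or lift the charger, and leave the other things on the shelf where they are.

Things in the scene. Friction and masses are not known exactly. Their poses are not given: they have to be found in the camera images.
- charger_disc: round black watch charger, 100 mm across, 12 mm thick, captive on the dock's spindle. Turns either way without end (about 1 N at the post turns it; it stays where left) and slides down 9 mm. Origin at the centre of its underside, 40 mm above the shelf unseated, 31 mm fully home; z up along the spindle, x from the centre through the notch
- face (a point): centre of the charger's flat top face (white circle, no higher than the black around it), on the spindle axis, 52 mm above the shelf unseated, 43 mm home; where to press. The slide is snug: about 6 N moves it down and it stays where left. Unless the notch is over the pin, the pin stops it after 1 to 3 mm
- notch (a point): middle of the notch in the charger's rim, 44 mm from the axis, at top-face height; the notch is 15 mm wide and runs in from the rim to 38 mm from the axis; a white line on the face points at it
- post (a point): centre of the top end of the upright round metal post on the charger, 14 mm in diameter, standing 22 mm above the top face, 38 mm from the axis on the side opposite the notch
- pin (a point): tip of the orange locating pin of the dock, 8 mm in diameter with a round end, 44 mm from the axis, standing 9 mm above the dock's top; under the charger until the notch comes over it. An orange line on the dock's top runs outwards from it. The charger goes down when the notch is within about 3 mm of it sideways
- dock: grey charging dock, fixed, 150 x 150 x 30 mm; origin at the centre of its underside, under the spindle axis; x towards the pin
- charger_depth (a joint): how far the charger has slid down, m: 0 unseated as found, 0.009 fully home, negative if lifted
- power_bank: silver power bank, flat box 70 x 130 x 16 mm, loose; origin at the centre of its underside
- flashlight: red plastic flashlight lying down, 120 mm long, head 38 mm thick, loose; origin on the surface under its middle, x along it towards the head
- bowl: grey stoneware bowl, 130 mm wide, 55 mm high, loose; origin at the centre of its underside
- jar: glass jar with brass twist cap, 76 mm wide, 100 mm high, loose; origin at the centre of its underside
- earbud_case: blue earbud case 50 x 62 x 26 mm, loose; origin at the centre of its underside
- glasses_case: brown glasses case 65 x 160 x 45 mm, loose; origin at the centre of its underside
- lip_balm_tin: small round brass tin, 48 mm wide, 18 mm high, loose; origin at the centre of its underside

How it is judged:
By the outcome, as a careful person would: the job done as asked, in the order asked, and still so for the second after the job is handed in, with the robot touching nothing.
It also fails if it takes over 58 s, if anything falls off the work surface, if the arm or the gripper's body presses on something with over 40 N, if the wrist force passes 120 N, or if a joint passes its speed limit or range.

ROBOT

A 6-joint arm with a two-finger parallel gripper is mounted at the origin on the work surface. World frame = base frame: x ahead of the robot, y to its left, z up, the work surface at z = 0. Lengths are in m, angles in rad, forces in N, time in s.
With the tool pointing down it reaches from about 0.375 to 0.975 m from the base axis. Payload 3.8 kg.
Tool frame: the origin (TCP) lies between the finger pads; the fingertips stand 22 mm ahead of it and the grasp point (between the pads) lies 3 mm ahead of it; z points along the fingers, y is the direction in which the jaws open and shut (so a half turn about z gives the same grasp; the last joint's range is limited). The gripper opens to 85 mm and grips with 20 to 120 N. Pads are 22 mm wide; open, the fingers measure 114 mm over their backs; the gripper's body (76 mm by 85 mm) begins 54 mm behind the grasp point. The pads swing forward as they close: fully open they stand 13 mm farther back than shut.
Start: joints at [-1.2, 0.264, 1.604, -0, 1.274, -0.037], TCP at [0.268, -0.62, 0.253] pointing down, gripper open.
Joint ranges: [-2.63, 2.63], [-0.94, 2.18], [0.31, 2.57], [-1.31, 4.45], [0, 2.66], [-2.55, 2.55]. Speed limits (rad/s): [2.57, 2.57, 3.14, 3.14, 3.14, 3.14].

INTERFACE

Orientations are given as a rotation vector (axis times angle).
In Python, from workcell import * gives the robot as it stands.
- The arm moves only by the tool step_arm, never from a script. Its argument "motion" is a list that holds one entry, the list of rows, each a list of 7 numbers: the finger opening in m, from 0 to 0.0854, then the shift along the world's x, y, z in m, then the turn, a rotation vector about the world's x, y, z in degrees. A call has exactly 8 rows; each row is the pose to reach, as a shift and turn from the pose measured when the call began; what a row does not reach only later rows make up. A row lasts 1/8 s, in which the tool goes at most 62.5 mm and 10.7 degrees, less where a joint would pass 70% of its speed; a pose out of reach is approached as far as the arm can. A call with a gripper value outside its range is refused whole. The fingers move at their own pace and stop on an object; "newtons" is the grip in N (left out, the last holds). Time passes only in rows, so rows that repeat a pose let the fingers close, or fill a call up. It gives the time, the measured TCP pose, the force and the opening at its end, in the units of the state.
- read_state(): the state, without advancing time (a new reading comes with each control period).
- read_camera(name): name is "side" or "top"; returns (picture, depth): 420x560x3 uint8, blue, green, red; 420x560 float32, m along the optical axis (not along the pixel's ray), 0 where there is no reading.
- get_calibration(name): a dict with "K" (3x3 intrinsics, pixels), "world_from_camera" (4x4, takes a point from camera to world coordinates). Camera axes: x right, y down, z forward; pixel columns grow to the right and rows downward; lengths in m; the calibration is good to about 2 mm. A picture is of the moment at which its call begins. get_calibration takes no time and is no camera call.
- finish_job(): hands the job in, once; it reports no verdict.
Trained networks look in the newest picture that a camera, given by its name, has taken for a name from the list of things; names that differ only in an ending like _2 or _b are one class to them, and where a whole thing is asked for, a point or a joint stands for the part that bears it (a point fixed in the world has none). Each returns a list of dicts, best first, with "score" (0 to 1); they miss things now and then, are a little off and sometimes report something else, mostly with a low value. They report only what shows in the picture. A call takes as long as a camera call.
- spot_in(camera, thing): "xyz" ([x, y, z] in m, in the coordinates of the camera as it stood for that picture, good to about 4 mm: the middle of the surface that is visible of it).
- regions_of(camera, thing): "region" (420x560 bool, what is visible of it).
The state is a dict: "time": time; "q": joint angles; "joint_vel": joint speeds; "joint_torque": joint torques, N m; "tool_pos": TCP position; "tcp_rot": TCP orientation; "wrist_force": force on the tool from outside, world axes, zero at the start; "torque": the same for the moment, N m; "width": opening from 0.0 (shut) to 1.0 (fully open).
Only numpy, scipy, OpenCV 4.12 (cv2) and the standard library are available. Lean on these libraries where they do the work, as an engineer would, in place of code of your own. Each camera call takes 0.05 s, during which the arm holds its last target. There are 200 camera calls.

## Working session

There is one attempt and no reset: what is moved stays moved. The work goes in short steps, Python scripts to look and compute and a tool call to move; the robot and the scene stay as the last step left them, time stands still between calls to the robot, and variables do not carry over. Pictures are saved under pics/ and viewed, on a budget of 10 in all, crops included, one or two more only if the job needs it, and the job is handed in when it is done.

Besides the shell and the picture viewer there is one more tool, called after "Request:" by a JSON object that holds its "name" and its "arguments", one argument or row to a line. step_arm: Moves the arm, as the interface text tells. Its arguments: {"type":"object","properties":{"motion":{"type":"array"},"newtons":{"type":"number"}},"required":["motion"]}

```bash
mkdir -p pics; cat > h.py <<'E'
from workcell import *
import numpy as np, cv2
def spots(cam, names):
    T=np.array(get_calibration(cam)["world_from_camera"])
    for n in names:
        for d in spot_in(cam,n)[:2]:
            p=T[:3,:3]@np.array(d["xyz"])+T[:3,3]
            print(cam,n,round(d["score"],2),np.round(p,4))
def pix(cam,u,v,z):
    "pixel ray cut at world height z"
    c=get_calibration(cam);T=np.array(c["world_from_camera"])
    r=T[:3,:3]@np.linalg.inv(c["K"])@np.array([u,v,1.]);o=T[:3,3]
    return o+r*(z-o[2])/r[2]
def proj(cam,p):
    c=get_calibration(cam);T=np.array(c["world_from_camera"])
    q=np.array(c["K"])@(T[:3,:3].T@(np.array(p)-T[:3,3]));return q[:2]/q[2]
E
python3 - <<'E'
from h import *
s=read_state();print(s)
for c in("top","side"):
    im,d=read_camera(c);cv2.imwrite(f"pics/{c}0.png",im);np.save(f"{c}0.npy",d)
    print(get_calibration(c))
    spots(c,["charger_disc","face","notch","post","pin","dock"])
E
```

```text
{'time': 0.0, 'q': array([-1.19989794e+00,  2.64767932e-01,  1.60537870e+00,  2.11187477e-05,
        1.27369888e+00, -3.68854863e-02]), 'joint_vel': array([ 0.00027759,  0.00010106,  0.00106049,  0.00175479,  0.0011914 ,
       -0.00028828]), 'joint_torque': array([ 1.38074720e-03, -5.15103471e+01, -3.67312825e+01, -1.22977403e-04,
        1.28160033e-02,  3.08977940e-05]), 'tool_pos': array([ 0.26745416, -0.61900809,  0.25194947]), 'tcp_rot': array([-3.07434068e+00, -6.35656468e-01,  5.56594111e-04]), 'wrist_force': array([ 0.23865255, -0.43571086,  0.31057261]), 'torque': array([-0.01068057,  0.01071073, -0.00024277]), 'width': 0.9988059961580935}
{'K': array([[380.82727319,   0.        , 275.35473957],
       [  0.        , 380.82727319, 209.09003309],
       [  0.        ,   0.        ,   1.        ]]), 'world_from_camera': array([[ 1.90087083e-02, -9.91503373e-01,  1.28684612e-01,
         4.07994782e-01],
       [-9.99819315e-01, -1.88603876e-02,  2.37119096e-03,
        -2.48187738e-03],
       [ 7.59978234e-05, -1.28706434e-01, -9.91682736e-01,
         1.12959109e+00],
    
[... 458 characters left out ...]
_from_camera': array([[-8.65362330e-01, -2.73990027e-01,  4.19615900e-01,
        -1.44707670e-01],
       [-5.01145521e-01,  4.71281207e-01, -7.25773512e-01,
         1.13338307e+00],
       [ 1.09761642e-03, -8.38345686e-01, -5.45137878e-01,
         9.60324965e-01],
       [ 0.00000000e+00,  0.00000000e+00,  0.00000000e+00,
         1.00000000e+00]])}
side charger_disc 0.62 [ 0.5655 -0.065   0.055 ]
side charger_disc 0.19 [ 0.752  -0.0991  0.0653]
side face 0.66 [ 0.5648 -0.063   0.0524]
side notch 0.67 [ 0.5517 -0.0372  0.0281]
side post 0.97 [ 0.5675 -0.0659  0.0552]
side pin 0.91 [ 0.5497 -0.0388  0.0297]
side dock 0.67 [ 0.5522 -0.0374  0.0291]
side dock 0.45 [ 0.5651 -0.0648  0.0537]
```

View pics/top0.png

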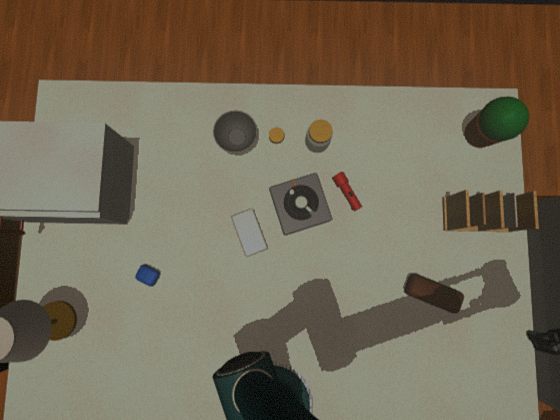

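View pics/side0.png

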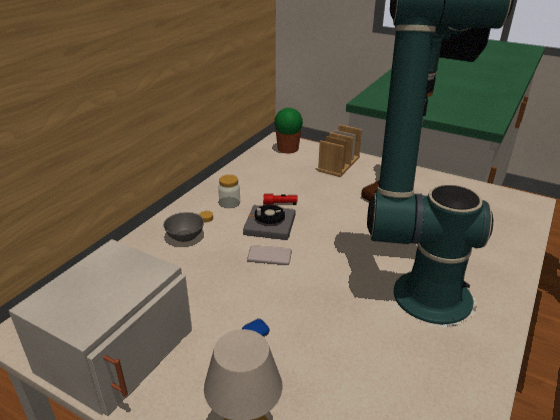

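The top view shows the dock at about (300,204), the power bank at (250,232), the flashlight at (347,190) and the tins at (277,135) and (319,132). I'll enlarge the dock in both views.

```bash
python3 - <<'E'
from h import *
a=cv2.imread("pics/top0.png")[164:244,260:340];b=cv2.imread("pics/side0.png")[190:245,235:305]
a=cv2.resize(a,(400,400),interpolation=cv2.INTER_CUBIC);b=cv2.resize(b,(400,314),interpolation=cv2.INTER_CUBIC)
o=np.zeros((400,800,3),np.uint8);o[:,:400]=a;o[:314,400:]=b
o=np.clip(o.astype(float)*1.6,0,255).astype(np.uint8)
cv2.imwrite("pics/z0.png",o)
E
```

```text
(no output)
```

View pics/z0.png

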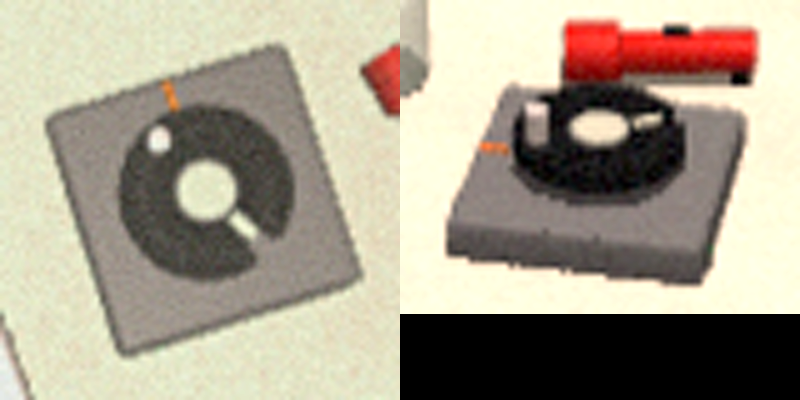

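The enlargement shows the post at (159,139), the face centre at (207,190), the notch near (262,250) and the orange line from (166,83) to (174,108). The notch is roughly opposite the pin.

```bash
python3 - <<'E'
from h import *
f=lambda x,y,z:pix("top",260+(x+.5)/5-.5,164+(y+.5)/5-.5,z)
C=f(207,190,.052);P=f(159,137,.074);N=f(258,247,.052);W=f(243,225,.052)
o1=f(166,83,.03);o2=f(174,108,.03)
cor=[f(*p,.03) for p in((48,122),(283,44),(360,277),(122,354))]
D=np.mean(cor,0)
print("C",C,"dock mid",D)
ang=lambda v:np.degrees(np.arctan2(v[1],v[0]))
print("post",P,np.linalg.norm((P-C)[:2]),ang(P-C),"notch",ang(N-C),np.linalg.norm((N-C)[:2]),"line",ang(W-C))
print("pin",ang(o1-C),ang(o2-C),np.linalg.norm((o2-C)[:2]),"orangeline dir",ang(o1-o2))
print("edges",[ang(cor[i]-cor[(i+1)%4]) for i in range(4)],[np.linalg.norm(cor[i]-cor[(i+1)%4]) for i in range(4)])
im=cv2.imread("pics/side0.png")
g=lambda x,y,z:pix("side",235+x*70/400,190+y*55/314,z)
C2=g(600,0,0) if 0 else g(200,128,.052);P2=g(138,106,.074)
o=g(80,146,.03),g(107,150,.03)
print("side C",C2,"P",P2,ang(P2-C2),[ang(q-C2) for q in o],o)
for n in ["flashlight","power_bank","jar","lip_balm_tin","bowl"]:spots("top",[n])
E
```

```text
C [ 0.57082464 -0.07284354  0.052     ] dock mid [ 0.56925609 -0.07215063  0.03      ]
post [ 0.59712506 -0.04410071  0.074     ] 0.0389597505434606 47.540695212954375 notch -137.68026088068345 0.04366779227759383 line -133.66088698812368
pin 19.336760344445644 19.654028794565274 0.05481901092689934 orangeline dir 18.22480052629134
edges [np.float64(109.73218474316081), np.float64(18.30350406882605), np.float64(-71.00248922495388), np.float64(-161.36801702338755)] [np.float64(0.14615003721241096), np.float64(0.14456067556131424), np.float64(0.1452972830750085), np.float64(0.142679019883772)]
side C [ 0.56533668 -0.07201639  0.052     ] P [ 0.5904648  -0.04494377  0.074     ] 47.13330440353019 [np.float64(18.59346115638409), np.float64(19.59605830140392)] (array([ 0.6336122 , -0.04904782,  0.03      ]), array([ 0.61764962, -0.05339265,  0.03      ]))
top flashlight 0.69 [ 0.3244 -0.4487  0.0404]
top flashlight 0.66 [ 0.6145 -0.2149  0.0318]
top power_bank 0.85 [0.4828 0.0762 0.0184]
top jar 0.72 [ 0.753  -0.117   0.0971]
top jar 0.22 [ 0.5684 -0.0678  0.0293]
top lip_balm_tin 0.79 [0.7771 0.0018 0.0163]
top lip_balm_tin 0.19 [0.4811 0.0734 0.0201]
top bowl 0.86 [0.786 0.134 0.021]
```

Request:
{"name": "step_arm", "arguments": {
  "motion": [
    [[0, 0.022, 0.035, 0, 0, 0, -4], [0, 0.044, 0.07, 0, 0, 0, -8], [0, 0.066, 0.105, 0, 0, 0, -12.5], [0, 0.088, 0.14, 0, 0, 0, -17], [0, 0.11, 0.175, 0, 0, 0, -21], [0, 0.132, 0.21, 0, 0, 0, -25], [0, 0.154, 0.245, 0, 0, 0, -29], [0, 0.175, 0.277, 0, 0, 0, -33]]
  ],
  "newtons": 30
}}

```text
time: 1.95
tool_pos: [0.4433, -0.3414, 0.2535]
tcp_rot: [3.13, -0.267, 0.001]
wrist_force: [0.1, 0.1, -0.2]
width: 0.001
```

Request:
{"name": "step_arm", "arguments": {
  "motion": [
    [[0, 0.025, 0.04, 0, 0, 0, -5], [0, 0.05, 0.08, -0.01, 0, 0, -10], [0, 0.075, 0.12, -0.03, 0, 0, -15], [0, 0.1, 0.16, -0.05, 0, 0, -20], [0, 0.125, 0.2, -0.07, 0, 0, -25], [0, 0.15, 0.24, -0.09, 0, 0, -30], [0, 0.174, 0.277, -0.11, 0, 0, -34], [0, 0.174, 0.277, -0.12, 0, 0, -34]]
  ]
}}

```text
time: 2.95
tool_pos: [0.6181, -0.0617, 0.1322]
tcp_rot: [2.917, -1.166, -0.001]
wrist_force: [-0.5, 0.4, -0.5]
width: 0.001
```

Request:
{"name": "step_arm", "arguments": {
  "motion": [
    [[0, -0.001, -0.002, -0.008, 0, 0, 0], [0, -0.002, -0.0035, -0.018, 0, 0, 0], [0, -0.002, -0.0035, -0.028, 0, 0, 0], [0, -0.002, -0.0035, -0.038, 0, 0, 0], [0, -0.002, -0.0035, -0.046, 0, 0, 0], [0, -0.002, -0.0035, -0.05, 0, 0, 0], [0, -0.002, -0.0035, -0.05, 0, 0, 0], [0, -0.002, -0.0035, -0.05, 0, 0, 0]]
  ]
}}

```text
time: 3.95
tool_pos: [0.6165, -0.0652, 0.0826]
tcp_rot: [-2.917, 1.165, -0.0]
wrist_force: [0.4, 0.3, -0.1]
width: -0.002
```

```bash
python3 - <<'E'
from h import *
s=read_state();print(s["tool_pos"],s["wrist_force"])
o=np.zeros((400,800,3),np.uint8)
a,_=read_camera("top");b,_=read_camera("side")
o[:,:400]=cv2.resize(a[164:244,260:340],(400,400),interpolation=cv2.INTER_CUBIC)
o[:,400:]=cv2.resize(b[175:245,235:305],(400,400),interpolation=cv2.INTER_CUBIC)
cv2.imwrite("pics/z1.png",np.clip(o*1.6,0,255).astype(np.uint8))
E
```

```text
[ 0.616463   -0.06517619  0.08264272] [ 0.35353492  0.29959517 -0.06667961]
```

View pics/z1.png

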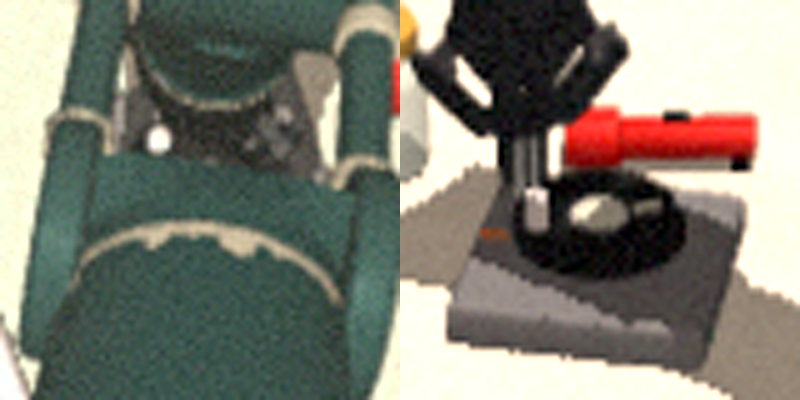

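The fingertip stands behind the post, clear of the rest of the charger. I'll tabulate the arc.

```bash
python3 - <<'E'
import numpy as np
C=np.array([.5685,-.0725])
F=lambda p:C+.042*np.array([np.cos(np.radians(p-25.35)),np.sin(np.radians(p-25.35))])
for p in list(range(47,200,5)):print(p,np.round(F(p),4),np.round(F(p)-[.6165,-.0652],4))
E
```

```text
47 [ 0.6075 -0.057 ] [-0.009   0.0082]
52 [ 0.606  -0.0537] [-0.0105  0.0115]
57 [ 0.6043 -0.0505] [-0.0122  0.0147]
62 [ 0.6022 -0.0474] [-0.0143  0.0178]
67 [ 0.5999 -0.0446] [-0.0166  0.0206]
72 [ 0.5973 -0.042 ] [-0.0192  0.0232]
77 [ 0.5946 -0.0396] [-0.0219  0.0256]
82 [ 0.5916 -0.0374] [-0.0249  0.0278]
87 [ 0.5884 -0.0355] [-0.0281  0.0297]
92 [ 0.5851 -0.0339] [-0.0314  0.0313]
97 [ 0.5817 -0.0326] [-0.0348  0.0326]
102 [ 0.5782 -0.0316] [-0.0383  0.0336]
107 [ 0.5746 -0.0309] [-0.0419  0.0343]
112 [ 0.571  -0.0306] [-0.0455  0.0346]
117 [ 0.5673 -0.0305] [-0.0492  0.0347]
122 [ 0.5636 -0.0308] [-0.0529  0.0344]
127 [ 0.56   -0.0314] [-0.0565  0.0338]
132 [ 0.5565 -0.0323] [-0.06    0.0329]
137 [ 0.553  -0.0335] [-0.0635  0.0317]
142 [ 0.5497 -0.035 ] [-0.0668  0.0302]
147 [ 0.5465 -0.0367] [-0.07    0.0285]
152 [ 0.5434 -0.0388] [-0.0731  0.0264]
157 [ 0.5406 -0.0411] [-0.0759  0.0241]
162 [ 0.538  -0.0437] [-0.0785  0.0215]
167 [ 0.5356 -0.0464] [-0.0809  0.0188]
172 [ 0.5334 -0.0494] [-0.0831  0.0158]
177 [ 0.5315 -0.0526] [-0.085   0.0126]
182 [ 0.5299 -0.0559] [-0.0866  0.0093]
187 [ 0.5286 -0.0593] [-0.0879  0.0059]
192 [ 0.5276 -0.0628] [-0.0889  0.0024]
197 [ 0.5269 -0.0664] [-0.0896 -0.0012]
```

Request:
{"name": "step_arm", "arguments": {
  "motion": [
    [[0, -0.005, 0.004, 0, 0, 0, 0.5], [0, -0.009, 0.0082, 0, 0, 0, 0.6], [0, -0.0105, 0.0115, 0, 0, 0, 5.6], [0, -0.0122, 0.0147, 0, 0, 0, 10.6], [0, -0.0143, 0.0178, 0, 0, 0, 15.6], [0, -0.0166, 0.0206, 0, 0, 0, 20.6], [0, -0.0192, 0.0232, 0, 0, 0, 25.6], [0, -0.0219, 0.0256, 0, 0, 0, 30.6]]
  ]
}}

```text
time: 5.05
tool_pos: [0.5947, -0.0395, 0.0831]
tcp_rot: [3.122, -0.349, 0.002]
wrist_force: [0.5, -1.0, 0.6]
width: -0.006
```

```bash
python3 - <<'E'
from h import *
s=read_state();print(s["tool_pos"],s["tcp_rot"],s["wrist_force"])
b,_=read_camera("side")
spots("side",["post"])
cv2.imwrite("pics/z2.png",np.clip(cv2.resize(b[175:245,235:305],(400,400),interpolation=cv2.INTER_CUBIC)*1.6,0,255).astype(np.uint8))
E
```

```text
[ 0.59474623 -0.0395137   0.08308366] [ 3.12192131e+00 -3.48943771e-01  2.24179936e-03] [ 0.46085861 -1.01066951  0.5820955 ]
side post 0.58 [ 0.5607 -0.0655  0.0537]
```

View pics/z2.png

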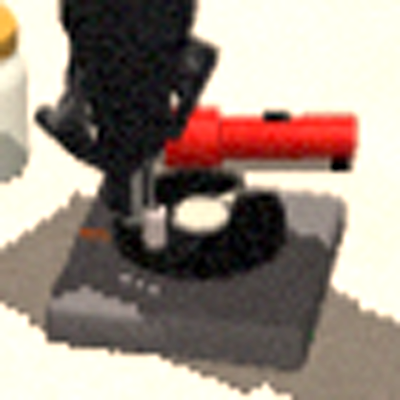

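The post is moving with the fingertip and is now at about (153,225) in the crop. I'll continue the arc.

Request:
{"name": "step_arm", "arguments": {
  "motion": [
    [[0, -0.003, 0.0021, 0, 0, 0, 5], [0, -0.0062, 0.004, 0, 0, 0, 10], [0, -0.0095, 0.0056, 0, 0, 0, 15], [0, -0.0129, 0.0069, 0, 0, 0, 20], [0, -0.0164, 0.0079, 0, 0, 0, 25], [0, -0.02, 0.0086, 0, 0, 0, 30], [0, -0.0236, 0.009, 0, 0, 0, 35], [0, -0.0273, 0.0091, 0, 0, 0, 40]]
  ]
}}

```text
time: 6.15
tool_pos: [0.5676, -0.03, 0.0834]
tcp_rot: [3.054, 0.738, 0.003]
wrist_force: [1.3, -1.4, 0.2]
width: 0.003
```

Request:
{"name": "step_arm", "arguments": {
  "motion": [
    [[0, -0.0037, -0.0003, 0, 0, 0, 5], [0, -0.0073, -0.0009, 0, 0, 0, 10], [0, -0.0108, -0.0018, 0, 0, 0, 15], [0, -0.0143, -0.003, 0, 0, 0, 20], [0, -0.0176, -0.0045, 0, 0, 0, 25], [0, -0.0208, -0.0062, 0, 0, 0, 30], [0, -0.0239, -0.0083, 0, 0, 0, 35], [0, -0.0267, -0.0106, 0, 0, 0, 40]]
  ]
}}

```text
time: 7.15
tool_pos: [0.5408, -0.0402, 0.0835]
tcp_rot: [-2.616, -1.738, -0.004]
wrist_force: [-0.2, 1.7, 0.6]
width: -0.001
```

Request:
{"name": "step_arm", "arguments": {
  "motion": [
    [[0, -0.0026, -0.0026, 0, 0, 0, 5], [0, -0.005, -0.0053, 0, 0, 0, 10], [0, -0.0072, -0.0083, 0, 0, 0, 15], [0, -0.0091, -0.0115, 0, 0, 0, 20], [0, -0.0107, -0.0148, 0, 0, 0, 25], [0, -0.012, -0.0182, 0, 0, 0, 30], [0, -0.0122, -0.0189, 0, 0, 0, 31], [0, -0.0122, -0.0189, 0, 0, 0, 31]]
  ]
}}

```text
time: 8.15
tool_pos: [0.5282, -0.0588, 0.0834]
tcp_rot: [-2.057, -2.371, -0.003]
wrist_force: [-0.4, 1.0, -0.4]
width: 0.001
```

```bash
cat > look.py <<'E'
import sys
from h import *
s=read_state();print(s["tool_pos"],s["tcp_rot"],s["wrist_force"])
o=np.zeros((400,800,3),np.uint8)
a,_=read_camera("top");b,_=read_camera("side")
o[:,:400]=cv2.resize(a[164:244,260:340],(400,400),interpolation=cv2.INTER_CUBIC)
o[:,400:]=cv2.resize(b[175:245,235:305],(400,400),interpolation=cv2.INTER_CUBIC)
cv2.imwrite(f"pics/{sys.argv[1]}.png",np.clip(o*1.6,0,255).astype(np.uint8))
E
python3 look.py z3
```

```text
[ 0.52824064 -0.05881342  0.08338558] [-2.05747298 -2.37092713 -0.00337785] [-0.39513005  1.02690218 -0.35239116]
```

View pics/z3.png

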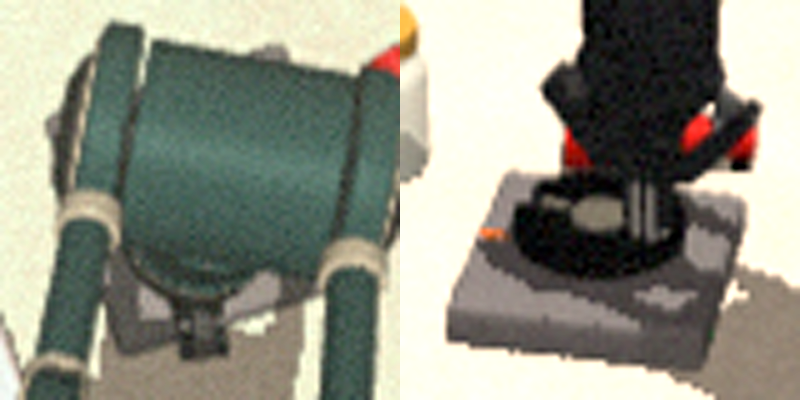

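```bash
python3 - <<'E'
from h import *
f=lambda x,y,z:pix("side",235+(x-400+.5)*.175-.5,175+(y+.5)*.175-.5,z)
C=np.array([.5653,-.0720])
for n,x,y,z in(("c",597,213,.052),("line",550,201,.052),("notch",541,198,.052),("o",482,233,.03),("o",505,236,.03)):
    p=f(x,y,z);d=p[:2]-C;print(n,p,np.degrees(np.arctan2(d[1],d[0])),np.linalg.norm(d))
# predicted pixels for an aligned notch, pin angle 19
for r in(.02,.038,.044,.05):
    p=np.r_[C+r*np.array([np.cos(np.radians(19)),np.sin(np.radians(19))]),.052]
    q=proj("side",p);print(r,(q-[235,175])/.175+[400,0])
E
```

```text
c [ 0.56973952 -0.07338268  0.052     ] -17.29905255552433 0.004649852835078151
line [ 0.59998439 -0.07069765  0.052     ] 2.150373102029637 0.03470882730856713
notch [ 0.60621707 -0.07082879  0.052     ] 1.6395870378495838 0.04093383218211986
o [ 0.63448365 -0.05002967  0.03      ] 17.618041680682282 0.07258837677326269
o [ 0.62110356 -0.05410365  0.03      ] 17.78118739340333 0.058603041906966365
0.02 [566.2320287  210.22219672]
0.038 [535.91539155 206.95881331]
0.044 [525.8330808  205.87351993]
0.05 [515.76235415 204.7894735 ]
```

Request:
{"name": "step_arm", "arguments": {
  "motion": [
    [[0, -0.0004, -0.002, 0, 0, 0, 3], [0, -0.0008, -0.004, 0, 0, 0, 5], [0, -0.0012, -0.0065, 0, 0, 0, 7], [0, -0.0015, -0.009, 0, 0, 0, 10], [0, -0.0015, -0.009, 0, 0, 0, 10], [0, -0.0065, 0.005, 0, 0, 0, 10], [0, -0.0065, 0.005, 0.03, 0, 0, 10], [0, -0.0065, 0.03, 0.06, 0, 0, 10]]
  ]
}}

```text
time: 9.25
tool_pos: [0.5214, -0.0286, 0.1437]
tcp_rot: [-1.845, -2.539, -0.002]
wrist_force: [0.6, 0.5, -0.1]
width: -0.002
```

Request:
{"name": "step_arm", "arguments": {
  "motion": [
    [[0, -0.02, 0.04, 0.03, 0, 0, 0], [0, -0.03, 0.09, 0.05, 0, 0, 0], [0, -0.04, 0.14, 0.05, 0, 0, 0], [0, -0.05, 0.19, 0.05, 0, 0, 0], [0, -0.05, 0.24, 0.05, 0, 0, 0], [0, -0.05, 0.24, 0.05, 0, 0, 0], [0, -0.05, 0.24, 0.05, 0, 0, 0], [0, -0.05, 0.24, 0.05, 0, 0, 0]]
  ]
}}

```text
time: 10.25
tool_pos: [0.4712, 0.2105, 0.1935]
tcp_rot: [-1.847, -2.538, -0.001]
wrist_force: [-0.7, -0.1, 0.4]
width: 0.001
```

```bash
python3 look.py z4
```

```text
[0.47122685 0.21047368 0.19348092] [-1.84666005e+00 -2.53815533e+00 -1.28234816e-03] [-0.65652735 -0.07502789  0.37495582]
```

View pics/z4.png

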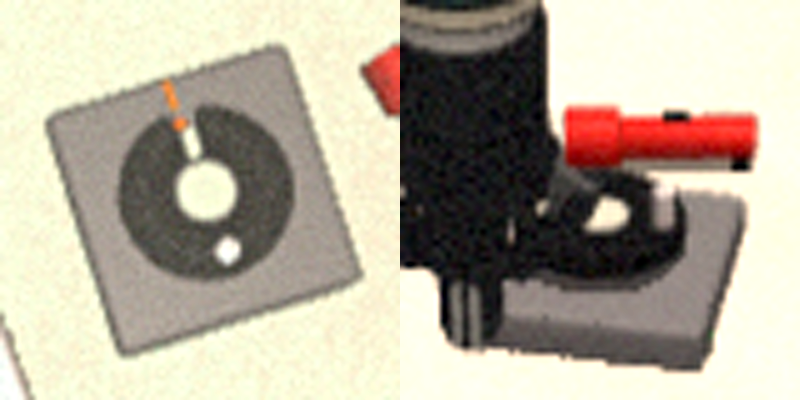

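```bash
python3 - <<'E'
from h import *
im,_=read_camera("top")
a=im[164:244,260:340].astype(int)
B,G,R=a[...,0],a[...,1],a[...,2]
yy,xx=np.mgrid[164:244,260:340]
def cen(m):return xx[m].mean(),yy[m].mean(),m.sum()
C0=np.array([.5708,-.0728])
def rep(n,m,z,C):
    u,v,k=cen(m);p=pix("top",u,v,z)[:2];d=p-C;print(n,k,(u,v),p,np.degrees(np.arctan2(d[1],d[0])),np.linalg.norm(d));return p
bright=(B>105)
q=[proj("top",[*C0,.052])]
dist=np.hypot(xx-q[0][0],yy-q[0][1])
C=rep("face",bright&(dist<7.5),.052,C0)
rep("line",bright&(dist>8)&(dist<14)&(yy<q[0][1]),.052,C)
rep("post",bright&(dist>8)&(dist<16)&(yy>q[0][1]),.074,C)
org=(R-B>50)&(dist<30)
rep("orange all",org,.03,C)
rep("orange out",org&(dist>18),.03,C)
rep("orange pin",org&(dist<=16),.039,C)
rim=(a.sum(2)<130)&(dist<19);rep("disc",rim,.052,C)
for r in range(6,20):print(r, end=' ')
s=a.sum(2)
print();print(s[12:32,26:48])
E
```

```text
face 105 (np.float64(300.87619047619046), np.float64(201.7047619047619)) [ 0.57051494 -0.07249257] 132.83708001998076 0.000419250980203411
line 12 (np.float64(297.8333333333333), np.float64(191.66666666666666)) [ 0.5994766  -0.06345741] 17.326339459842103 0.03033828799384457
post 17 (np.float64(305.0), np.float64(213.64705882352942)) [ 0.53372391 -0.0829197 ] -164.17647769784793 0.03824009733446819
orange all 18 (np.float64(294.1666666666667), np.float64(184.22222222222223)) [ 0.62535581 -0.05368396] 18.930276167994098 0.05797658385322323
orange out 12 (np.float64(293.5), np.float64(182.5)) [ 0.63046458 -0.05166038] 19.16207782761163 0.06346604191753896
orange pin 5 (np.float64(295.6), np.float64(188.2)) [ 0.61189072 -0.05758182] 19.81783163963885 0.04398050808621416
disc 78 (np.float64(301.3974358974359), np.float64(201.34615384615384)) [ 0.57158045 -0.07397277] -54.252223496735006 0.0018238121211135959
6 7 8 9 10 11 12 13 14 15 16 17 18 19 
[[445 458 456 467 469 459 442 452 448 453 457 445 462 466 402 407 352 301
  282 241 262 261]
 [446 449 459 451 466 449 455 467 466 450 432 405 
[... 1017 characters left out ...]
3 262 263 163 136 164 148 146
  129 141 140 146]
 [284 291 260 214 151 135 157 162 175 229 291 324 351 198 128 139 148 157
  140 144 131 155]
 [297 257 198 148 129 127 153 148 146 173 294 429 443 246 126 136 147 171
  136 164 149 147]
 [285 221 157 135 152 147 145 145 141 163 303 458 464 306 152 141 143 137
  142 147 139 138]
 [252 158 128 127 136 151 167 150 146 135 239 426 452 391 156 140 135 145
  136 138 119 142]
 [191 135 141 145 160 148 167 139 144 129 204 364 482 463 225 119 129 147
  151 128 132 159]
 [131 142 133 159 164 171 155 130 165 139 187 311 467 420 243 133 125 124
  128 152 144 162]
 [142 156 140 149 157 137 164 135 128 125 138 226 358 305 216 195 160 159
  128 126 141 144]]
```

The clear top view has the pin tip at (180,124) in the crop, near the left edge of the notch. The notch is at 16–17° and the pin at 19–19.5°, so it needs about 3° more. I'll nudge it the same way.

Request:
{"name": "step_arm", "arguments": {
  "motion": [
    [[0, 0.01, -0.05, 0, 0, 0, 1], [0, 0.02, -0.1, 0, 0, 0, 2], [0, 0.03, -0.15, 0, 0, 0, 3], [0, 0.04, -0.2, -0.02, 0, 0, 3], [0, 0.05, -0.25, -0.05, 0, 0, 3], [0, 0.05, -0.26, -0.07, 0, 0, 3], [0, 0.05, -0.26, -0.09, 0, 0, 3], [0, 0.05, -0.26, -0.09, 0, 0, 3]]
  ]
}}

```text
time: 11.4
tool_pos: [0.5196, -0.0504, 0.1018]
tcp_rot: [-1.781, -2.58, 0.001]
wrist_force: [-0.1, -0.4, 0.1]
width: -0.005
```

Request:
{"name": "step_arm", "arguments": {
  "motion": [
    [[0, 0, -0.001, -0.01, 0, 0, 0], [0, 0, -0.002, -0.02, 0, 0, 0], [0, 0.002, -0.007, -0.02, 0, 0, 0], [0, 0.004, -0.013, -0.02, 0, 0, 0], [0, 0.005, -0.017, -0.02, 0, 0, 0], [0, 0.0055, -0.0186, -0.02, 0, 0, 0], [0, 0.006, -0.0202, -0.02, 0, 0, 0], [0, 0.006, -0.0202, -0.02, 0, 0, 0]]
  ]
}}

```text
time: 12.4
tool_pos: [0.5257, -0.0707, 0.0819]
tcp_rot: [-1.781, -2.58, 0.001]
wrist_force: [0.8, 0.6, 0.4]
width: 0.001
```

Request:
{"name": "step_arm", "arguments": {
  "motion": [
    [[0, -0.003, 0.01, 0, 0, 0, 0], [0, -0.005, 0.016, 0.01, 0, 0, 0], [0, -0.005, 0.03, 0.06, 0, 0, 0], [0, -0.01, 0.08, 0.1, 0, 0, 0], [0, -0.02, 0.13, 0.1, 0, 0, 0], [0, -0.03, 0.18, 0.1, 0, 0, 0], [0, -0.03, 0.22, 0.1, 0, 0, 0], [0, -0.03, 0.22, 0.1, 0, 0, 0]]
  ]
}}

```text
time: 13.4
tool_pos: [0.4953, 0.1521, 0.1828]
tcp_rot: [-1.775, -2.585, -0.001]
wrist_force: [-0.0, -0.0, -0.6]
width: -0.002
```

```bash
python3 look.py z5; python3 - <<'E'
from h import *
im,_=read_camera("top")
a=im[164:244,260:340].astype(int);B,R=a[...,0],a[...,2]
yy,xx=np.mgrid[164:244,260:340]
C=np.array([.5705,-.0725]);q=proj("top",[*C,.052]);dist=np.hypot(xx-q[0],yy-q[1])
def rep(n,m,z):
    p=pix("top",xx[m].mean(),yy[m].mean(),z)[:2];d=p-C;print(n,m.sum(),np.degrees(np.arctan2(d[1],d[0])),np.linalg.norm(d))
b=B>105
rep("line",b&(dist>8)&(dist<14)&(yy<q[1]),.052);rep("post",b&(dist>8)&(dist<16)&(yy>q[1]),.074)
o=(R-B>50);rep("orange out",o&(dist>18)&(dist<30),.03);rep("pin",o&(dist<=16),.039)
E
```

```text
[0.49532747 0.1520717  0.18279425] [-1.77537820e+00 -2.58482399e+00 -8.59855288e-04] [-0.04066569 -0.04638819 -0.56017758]
line 13 21.04047625169857 0.02997155795475454
post 20 -159.64185496379136 0.037532650513081835
orange out 12 19.163986995405047 0.06348259815120635
pin 6 18.938915645507958 0.04387738621779617
```

View pics/z5.png

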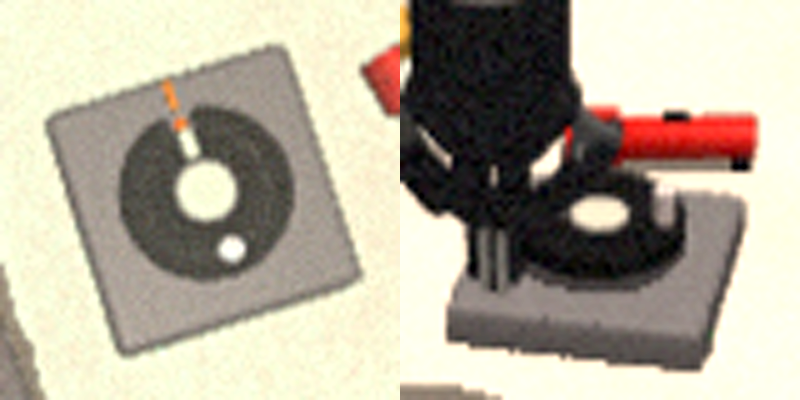

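The pin now sits in the notch, with the notch at about 20.5–21° and the pin at 19°. That is about 1.3 mm sideways, inside the 3 mm tolerance. Next I'll press at the centre, turning the jaws so the linkage stays away from the post.

Request:
{"name": "step_arm", "arguments": {
  "motion": [
    [[0, 0.012, -0.037, 0, 0, 0, -10], [0, 0.025, -0.075, 0, 0, 0, -20], [0, 0.037, -0.112, 0, 0, 0, -30], [0, 0.05, -0.15, 0, 0, 0, -40], [0, 0.062, -0.187, 0, 0, 0, -50], [0, 0.074, -0.2246, -0.02, 0, 0, -60], [0, 0.074, -0.2246, -0.05, 0, 0, -70], [0, 0.074, -0.2246, -0.08, 0, 0, -80]]
  ]
}}

```text
time: 14.55
tool_pos: [0.5694, -0.078, 0.1016]
tcp_rot: [-3.028, -0.819, -0.005]
wrist_force: [0.0, 0.9, 0.6]
width: -0.001
```

Request:
{"name": "step_arm", "arguments": {
  "motion": [
    [[0, 0, 0, -0.01, 0, 0, 0], [0, 0, 0, -0.02, 0, 0, 0], [0, 0, 0, -0.023, 0, 0, 0], [0, 0, 0, -0.025, 0, 0, 0], [0, 0, 0, -0.027, 0, 0, 0], [0, 0, 0, -0.029, 0, 0, 0], [0, 0, 0, -0.031, 0, 0, 0], [0, 0, 0, -0.032, 0, 0, 0]]
  ]
}}

```text
time: 15.55
tool_pos: [0.57, -0.078, 0.0706]
tcp_rot: [-3.028, -0.82, -0.007]
wrist_force: [-1.8, 0.7, 5.7]
width: -0.0
```

Request:
{"name": "step_arm", "arguments": {
  "motion": [
    [[0, 0, 0, 0.008, 0, 0, 0], [0, -0.0005, 0.0055, 0.008, 0, 0, 0], [0, -0.0005, 0.0055, 0.002, 0, 0, 0], [0, -0.0005, 0.0055, -0.001, 0, 0, 0], [0, -0.0005, 0.0055, -0.003, 0, 0, 0], [0, -0.0005, 0.0055, -0.005, 0, 0, 0], [0, -0.0005, 0.0055, -0.007, 0, 0, 0], [0, -0.0005, 0.0055, -0.007, 0, 0, 0]]
  ]
}}

```text
time: 16.55
tool_pos: [0.5693, -0.0723, 0.0649]
tcp_rot: [-3.028, -0.819, -0.006]
wrist_force: [-4.3, 1.9, 12.8]
width: 0.001
```

Request:
{"name": "step_arm", "arguments": {
  "motion": [
    [[0, 0, 0, -0.001, 0, 0, 0], [0, 0, 0, -0.002, 0, 0, 0], [0, 0, 0, -0.003, 0, 0, 0], [0, 0, 0, -0.004, 0, 0, 0], [0, 0, 0, -0.005, 0, 0, 0], [0, 0, 0, -0.005, 0, 0, 0], [0, 0, 0, -0.005, 0, 0, 0], [0, 0, 0, -0.005, 0, 0, 0]]
  ]
}}

```text
time: 17.55
tool_pos: [0.5696, -0.0723, 0.0646]
tcp_rot: [-3.027, -0.819, -0.005]
wrist_force: [-13.6, 2.1, 32.2]
width: 0.001
```

That is a hard stop at tip height 42.6 mm under 32 N, which matches the 43 mm home height. I'll rise and move clear.

Request:
{"name": "step_arm", "arguments": {
  "motion": [
    [[0, 0, 0, 0.003, 0, 0, 0], [0, 0, 0, 0.01, 0, 0, 0], [0, 0, 0, 0.05, 0, 0, 0], [0, 0, 0, 0.1, 0, 0, 0], [0, -0.02, 0.05, 0.12, 0, 0, 0], [0, -0.04, 0.11, 0.12, 0, 0, 0], [0, -0.07, 0.16, 0.12, 0, 0, 0], [0, -0.09, 0.21, 0.12, 0, 0, 0]]
  ]
}}

```text
time: 18.55
tool_pos: [0.4779, 0.139, 0.1839]
tcp_rot: [-3.027, -0.819, -0.003]
wrist_force: [0.4, 0.3, 0.4]
width: 0.001
```

```bash
python3 - <<'E'
from h import *
s=read_state();print(s["tool_pos"],s["wrist_force"])
o=np.zeros((420,800,3),np.uint8)
D=[]
for _ in range(4):
    a,d=read_camera("top");D.append(d)
d=np.mean(D,0);d0=np.load("top0.npy")
T=np.array(get_calibration("top")["world_from_camera"]);K=get_calibration("top")["K"]
vv,uu=np.mgrid[0:420,0:560]
def H(d):
    P=np.stack([(uu-K[0,2])/K[0,0]*d,(vv-K[1,2])/K[1,1]*d,d],-1);return P@T[2,:3]+T[2,3]
dist=np.hypot(uu-300.9,vv-201.7);m=dist<5;r=(dist>24)&(abs(uu-301)<14)&(vv>222)&(vv<229)
for n,x in(("before",d0),("now",d)):
    h=H(x);print(n,"face h",np.median(h[m]),"dock top",np.median(h[r]),r.sum())
b,_=read_camera("side")
o[:400,:400]=cv2.resize(a[164:244,260:340],(400,400),interpolation=cv2.INTER_CUBIC)
o[:400,400:]=cv2.resize(a[90:290,190:390],(400,400),interpolation=cv2.INTER_CUBIC)
cv2.imwrite("pics/z6.png",np.clip(o*1.6,0,255).astype(np.uint8))
E
```

```text
[0.47794013 0.13896494 0.18390827] [0.43412587 0.26928634 0.38681131]
before face h 0.053608485691761465 dock top 0.029694899228639215 112
now face h 0.044720141436449534 dock top 0.02956601031961148 112
```

View pics/z6.png

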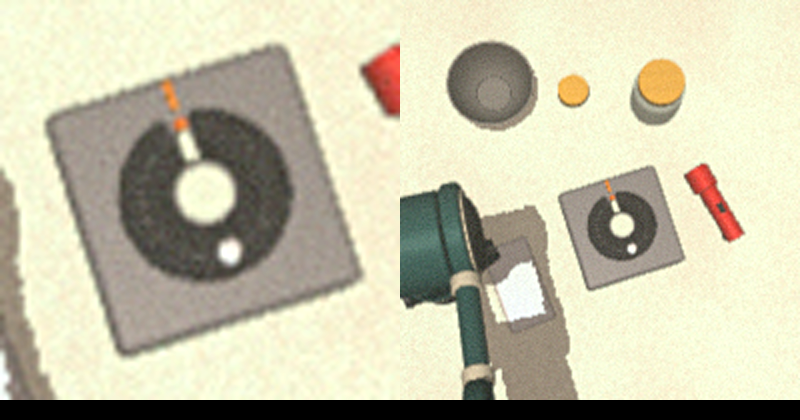

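The face dropped 8.9 mm (53.6 to 44.7 mm in depth readings), the pin is inside the notch at (181,125), nothing else has moved and the arm is clear. I'll hand it in.

```bash
python3 -c "
from workcell import *
print(finish_job())"
```

```text
the job is handed in; nothing more can be done
None
```

The charger is seated on the dock, and I handed the job in at about 19 s of the 58 s allowed.

I pushed it round by the post with the shut fingertips, about 150° counter-clockwise plus a final nudge of about 4°. I then pressed on the centre of the face until it hit a hard stop, let go and moved the arm clear. It took two presses: the first landed about 5 mm off centre, so I lifted, recentred and pressed again.

- **Depth:** the face dropped 8.9 mm by the depth camera, and the fingertip height at the stop was 42.6 mm against 43 mm when home. The depth camera reads about 1.6 mm high in both views, so I relied on the drop.
- **Alignment:** the pin shows inside the notch. Before pressing I measured the notch about 1.5–2° past the pin, inside the 3 mm tolerance.
- **Forces:** the wrist reading peaked at about 35 N at the stop, including about 14 N sideways.
- **Other things:** in the last picture the nearby items look unmoved. The earbud case and glasses case were outside that crop, but the arm never went low near them.

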